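Close the canister vents in order

TASK

Close the vents of the three steel storage canisters by gently pressing the black button in each lid down as far as it goes: the low round canister first, then the square one, then the tall round one. Leave the canisters standing where they are, without lifting, tipping or shoving them, and do not disturb the other things on the table.

Things in the scene. Friction and masses are not known exactly. Their poses are not given: they have to be found in the camera images.
- low_canister: Loose vented storage canister, the low round one: brushed-steel cylinder 124 mm across (lid 130 mm), top of its white lid 62 mm above its underside; in the middle of the lid is a round black vent button. Origin at the centre of its underside, z up. About 0.4 to 1 kg.
- vent_low (a joint): How far the vent button of the low canister is pressed into its lid, in m: 0 = up (open; it may start up to 0.002), 0.010 = fully down (closed). It slides straight down against a steady friction of about 3 N, has no spring and stays where it is left; at 0.010 it meets its stop.
- vent_low_top (a point): Centre of the top face of that vent button (black disc 30 mm across). Untouched, the top stands 20 mm above the lid when the button is up and 10 mm above it when fully down; the point moves with the button. The button's cap is soft rubber that yields about 2.5 N per mm, by 6 mm at most, and springs back when let go: it is squeezed a good 1 mm while the button slides, and pushing on past the stop only squeezes it further.
- square_canister: Loose vented storage canister, the square one: brushed-steel box 100 x 100 mm (lid 106 mm), top of its white lid 95 mm above its underside; in the middle of the lid is a round black vent button. Origin at the centre of its underside, z up. About 0.4 to 1 kg.
- vent_square (a joint): How far the vent button of the square canister is pressed into its lid, in m: 0 = up (open; it may start up to 0.002), 0.010 = fully down (closed). It slides straight down against a steady friction of about 3 N, has no spring and stays where it is left; at 0.010 it meets its stop.
- vent_square_top (a point): Centre of the top face of that vent button (black disc 30 mm across). Untouched, the top stands 20 mm above the lid when the button is up and 10 mm above it when fully down; the point moves with the button. The button's cap is soft rubber that yields about 2.5 N per mm, by 6 mm at most, and springs back when let go: it is squeezed a good 1 mm while the button slides, and pushing on past the stop only squeezes it further.
- tall_canister: Loose vented storage canister, the tall round one: slim brushed-steel cylinder 84 mm across (lid 90 mm), top of its white lid 150 mm above its underside; in the middle of the lid is a round black vent button. Origin at the centre of its underside, z up. About 0.4 to 1 kg.
- vent_tall (a joint): How far the vent button of the tall canister is pressed into its lid, in m: 0 = up (open; it may start up to 0.002), 0.010 = fully down (closed). It slides straight down against a steady friction of about 3 N, has no spring and stays where it is left; at 0.010 it meets its stop.
- vent_tall_top (a point): Centre of the top face of that vent button (black disc 30 mm across). Untouched, the top stands 20 mm above the lid when the button is up and 10 mm above it when fully down; the point moves with the button. The button's cap is soft rubber that yields about 2.5 N per mm, by 6 mm at most, and springs back when let go: it is squeezed a good 1 mm while the button slides, and pushing on past the stop only squeezes it further.
- plain_canister: bystander: small round steel canister 72 mm across, 85 mm high, white lid with a little steel knob and no vent; origin at the centre of its underside. Loose; leave it alone.
- mixing_bowl: bystander: clear glass bowl, 190 mm across the rim, 75 mm high; origin under its centre. Loose; leave it alone.
- measuring_cup: bystander: small steel mug, 68 mm across, 70 mm high, handle to its +y; origin under its centre. Loose; leave it alone.
- jar: bystander: amber glass jar, 56 mm across, 90 mm high, steel lid; origin under its centre. Loose; leave it alone.
- pastry_ring: bystander: open steel ring, 80 mm across, 45 mm high; origin under its centre. Loose; leave it alone.
- spatula: bystander: spatula 240 mm long lying flat along its x; origin under it. Loose; leave it alone.
- whisk: bystander: steel balloon whisk about 260 mm long and 60 mm high lying along its x; origin under it. Loose; leave it alone.
- funnel: Fixed equipment at the robot's right: steel dosing funnel on a tripod, 180 mm across at the rim, 240 mm high, about 100 mm from its centre to the handle; origin under its centre
- scale: Fixed equipment at the robot's left: flat kitchen scale 220 x 200 mm, 46 mm high; origin under its centre
Mind the look-alikes: they are no part of the job. Leave any purple or turquoise look-alike of the low_canister alone.

How it is judged:
By the outcome, as a careful person would: the job done as asked, in the order asked, and still so for the second after the job is handed in, with the robot touching nothing.
It also fails if it takes over 50 s, if anything falls off the work surface, if the arm or the gripper's body presses on something with over 40 N, if the wrist force passes 120 N, or if a joint passes its speed limit or range.

ROBOT

A 6-joint arm with a two-finger parallel gripper is mounted at the origin on the work surface. World frame = base frame: x ahead of the robot, y to its left, z up, the work surface at z = 0. Lengths are in m, angles in rad, forces in N, time in s.
With the tool pointing down it reaches from about 0.3 to 0.775 m from the base axis. Payload 14.6 kg.
Tool frame: the origin (TCP) lies midway between the tips of the shut fingers; the grasp point (between the pads) lies 19 mm behind it; z points along the fingers, y is the direction in which the jaws open and shut (so a half turn about z gives the same grasp; the last joint's range is limited). The gripper opens to 94 mm and grips with 3 to 60 N. Pads are 16 mm wide; open, the fingers measure 119 mm over their backs; the gripper's body (75 mm by 177 mm) begins 78 mm behind the grasp point.
Start: joints at [1.169, 0.3, 1.521, -0, 1.321, -0.067], TCP at [0.181, 0.519, 0.205] pointing down, gripper open.
Joint ranges: [-3.03, 3.03], [-0.79, 2.21], [0.23, 2.52], [-1.04, 4.18], [0, 3.07], [-2.55, 2.55]. Speed limits (rad/s): [2.22, 2.22, 2.57, 3.14, 3.14, 3.14].

INTERFACE

Orientations are given as [roll, pitch, yaw] about the fixed x, y, z axes, in that order (R = Rz(yaw) Ry(pitch) Rx(roll)).
In Python, from station import readout, imaging, job gives the robot as it stands.
- The arm moves only by the tool arm_command, never from a script. Its argument "increments" is a list of rows, each an object with "gripper": the opening, from 0 (shut) to 1 (fully open); "slide": the shift along the world's x, y, z in m, a list of three; "yaw": the turn about the world's z in rad. A call has 1 to 8 rows; each row is the pose to reach, as a shift and turn from the pose commanded when the call began; what a row does not reach only later rows make up. A row lasts 1/8 s, in which the tool goes at most 62.5 mm and 10.7 degrees, less where a joint would pass 70% of its speed; a pose out of reach is approached as far as the arm can. A call with a gripper value outside its range is refused whole. The fingers move at their own pace and stop on an object; "grip_force" is the grip in N (left out, the last holds). Time passes only in rows, so rows that repeat a pose let the fingers close. It gives the time, the measured TCP pose, the force and the opening at its end, in the units of the state.
- readout.get_obs(): the state, without advancing time (a new reading comes with each control period).
- imaging.camera(name): name is "scene" or "side" or "wrist"; returns a dict with "color" (400x640x3 uint8, red, green, blue), "mtx" (3x3 intrinsics, pixels), "rvec" (rotation vector, rad) and "tvec" (3), from world to camera coordinates, as OpenCV has them. Camera axes: x right, y down, z forward; pixel columns grow to the right and rows downward; lengths in m; the calibration is good to about 2 mm. A picture is of the moment at which its call begins. There is no depth.
- job.hand_in(): hands the job in, once; it reports no verdict.
The state is a dict: "time_s": time; "qpos": joint angles; "joint_vel": joint speeds; "tau": joint torques, N m; "ee_pos": TCP position; "eef_rot": TCP orientation; "force": force on the tool from outside, world axes, zero at the start; "moment": the same for the moment, N m; "grip_width": finger opening in m.
Only numpy, scipy, OpenCV 4.12 (cv2) and the standard library are available. Lean on these libraries where they do the work, as an engineer would, in place of code of your own. Each camera call takes 0.05 s, during which the arm holds its last target. There are 200 camera calls.

## Working session

There is one attempt and no reset: what is moved stays moved. The work goes in short steps, Python scripts to look and compute and a tool call to move; the robot and the scene stay as the last step left them, time stands still between calls to the robot, and variables do not carry over. Pictures are saved under pics/ and viewed, about 8 in all and at most 12, crops included, and the job is handed in when it is done.

Besides the shell and the picture viewer there is one more tool, called after "Request:" as name(argument=value, ...) on one line, values as JSON. arm_command: Moves the arm, as the interface text tells. Its arguments: {"type":"object","properties":{"increments":{"type":"array","items":{"type":"object","properties":{"gripper":{"type":"number"},"slide":{"type":"array","items":{"type":"number"}},"yaw":{"type":"number"}}}},"grip_force":{"type":"number"}},"required":["increments"]}

```bash
mkdir -p pics
cat > h.py <<'E'
import cv2,numpy as np,pickle
from station import readout,imaging,job
def grab(n,tag):
    c=imaging.camera(n); pickle.dump(c,open(f'pics/{tag}.pkl','wb')); cv2.imwrite(f'pics/{tag}.png',c['color'][:,:,::-1]); return c
def load(tag): return pickle.load(open(f'pics/{tag}.pkl','rb'))
def ray(c,uv):
    R=cv2.Rodrigues(np.array(c['rvec'],float))[0]; t=np.array(c['tvec'],float).ravel()
    p=cv2.undistortPoints(np.array([[uv]],float),np.array(c['mtx'],float),None)[0,0]
    return -R.T@t, R.T@np.array([p[0],p[1],1])
def onplane(c,uv,z):
    o,d=ray(c,uv); return o+d*(z-o[2])/d[2]
def proj(c,P): return cv2.projectPoints(np.array(P,float).reshape(-1,1,3),np.array(c['rvec'],float),np.array(c['tvec'],float),np.array(c['mtx'],float),None)[0][:,0]
E
python3 - <<'E'
from h import *
for n in('scene','side'):
    c=grab(n,n+'0'); o,d=ray(c,(320,200)); print(n,o.round(3),d.round(2))
o=readout.get_obs();print(o['time_s'],o['ee_pos'],o['eef_rot'],o['force'])
E
```

```text
scene [ 1.392 -0.09   1.224] [-0.63  0.07 -0.77]
side [-0.489 -1.008  0.92 ] [ 0.61  0.62 -0.49]
0.1 [0.18064092 0.5192455  0.20493854] [-3.14056820e+00 -4.50411070e-05  2.80680688e+00] [ 0.34876869 -0.33204808  0.23364206]
```

View pics/scene0.png

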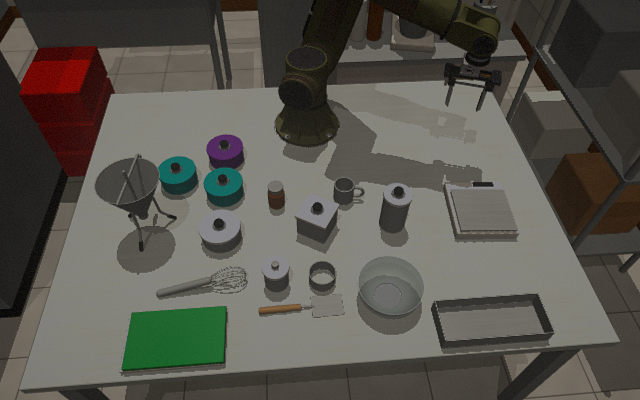

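View pics/side0.png

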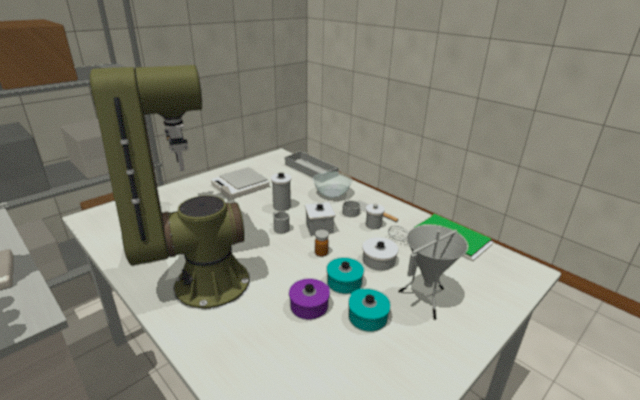

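The scene view shows the candidates for the low canister: the steel one at (220,228), turquoise ones at (178,173) and (223,186), purple at (225,152), and the plain knobbed one at (276,274). I choose the steel one at (220,228), with its button near (219,224). The square button is near (317,208) and the tall one near (398,191). In the side view they are at (380,242), (320,208) and (281,176).

```bash
cat > m.py <<'E'
from h import *
S={'low':((219,224),(380,242)),'square':((317,208),(320,208)),'tall':((398,191),(281,176))}
Z={'low':.062,'square':.095,'tall':.150}
def blob(c,g,r=13,th=50):
    x,y=g; im=c['color'][y-r:y+r+1,x-r:x+r+1].max(2)
    m=(im<th).astype(np.uint8); n,l,s,ce=cv2.connectedComponentsWithStats(m)
    k=min(range(1,n),key=lambda i:np.hypot(*(ce[i]-r))-s[i,4]*.1)
    return s[k,:5]+np.array([x-r,y-r,0,0,0]),ce[k]+[x-r,y-r]
if __name__=='__main__':
    a,b=load('scene0'),load('side0')
    for k,(g1,g2) in S.items():
        s1,p1=blob(a,g1);s2,p2=blob(b,g2)
        o1,d1=ray(a,p1);o2,d2=ray(b,p2)
        t=np.linalg.lstsq(np.c_[d1,-d2],o2-o1,rcond=None)[0]
        q1,q2=o1+t[0]*d1,o2+t[1]*d2
        print(k,s1,p1.round(1),s2,p2.round(1),'tri',((q1+q2)/2).round(4),'gap',np.linalg.norm(q1-q2).round(4),'pl',onplane(a,p1,Z[k]+.012)[:2].round(4),onplane(b,p2,Z[k]+.012)[:2].round(4))
    cr=[cv2.resize(a['color'][g[1]-30:g[1]+30,g[0]-30:g[0]+30],(260,260),interpolation=2) for g,_ in S.values()]
    cs=[cv2.resize(b['color'][g[1]-30:g[1]+30,g[0]-30:g[0]+30],(260,260),interpolation=2) for _,g in S.values()]
    cv2.imwrite('pics/crop0.png',np.vstack([np.hstack(cr),np.hstack(cs)])[:,:,::-1])
E
python3 m.py
```

```text
low [214 219  10  10  76] [218.4 223.3] [378 243   5   4  20] [380.  244.5] tri [ 0.5153 -0.306   0.0717] gap 0.002 pl [ 0.5176 -0.3064] [ 0.5124 -0.3069]
square [313 203   9  10  74] [317.1 207.3] [318 205   4   4  13] [319.5 206.8] tri [ 0.5012 -0.0017  0.1043] gap 0.0013 pl [ 0.5039 -0.0024] [ 0.498  -0.0042]
tall [394 187  10  10  78] [398.  191.5] [279 174   4   3  12] [280.5 175. ] tri [0.5008 0.2434 0.1585] gap 0.003 pl [0.505  0.2411] [0.4967 0.2402]
```

View pics/crop0.png

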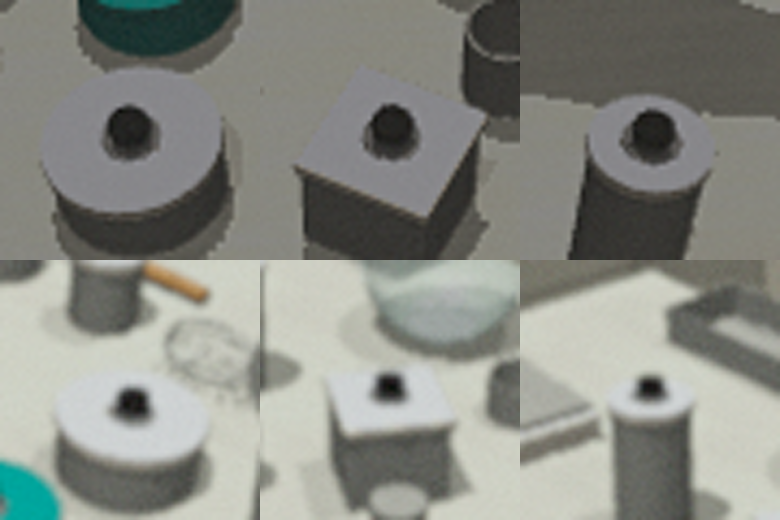

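The crop confirms it: all three have black buttons standing on white lids, two round and one square. They are at about (0.517,-0.306), (0.503,-0.002) and (0.503,0.242). Next I locate the tall funnel for clearance.

Run:
```python
from h import *
a,b=load('scene0'),load('side0')
for p in((141,246),(175,217)):print('foot',onplane(a,p,0).round(3))
for p in((402,290),(436,312)):print('footside',onplane(b,p,0).round(3))
for p in((97,190),(159,185),(128,165),(130,212)):print('rim',onplane(a,p,.24).round(3))
for p in((408,243),(467,240)):print('rimside',onplane(b,p,.24).round(3))
```

```text
foot [ 0.532 -0.557  0.   ]
foot [ 0.425 -0.463  0.   ]
footside [ 0.447 -0.462  0.   ]
footside [ 0.442 -0.597  0.   ]
rim [ 0.504 -0.614  0.24 ]
rim [ 0.497 -0.447  0.24 ]
rim [ 0.413 -0.546  0.24 ]
rim [ 0.589 -0.511  0.24 ]
rimside [ 0.383 -0.495  0.24 ]
rimside [ 0.528 -0.606  0.24 ]
```

Request:
arm_command(increments=[{"gripper":0,"slide":[0.04,-0.03,0.03]},{"gripper":0,"slide":[0.08,-0.06,0.06]},{"gripper":0,"slide":[0.12,-0.09,0.07]},{"gripper":0,"slide":[0.16,-0.12,0.07]},{"gripper":0,"slide":[0.2,-0.15,0.07]},{"gripper":0,"slide":[0.24,-0.18,0.07]},{"gripper":0,"slide":[0.28,-0.21,0.07]},{"gripper":0,"slide":[0.32,-0.25,0.07]}])

```text
invalid input
```

Request:
arm_command(increments=[{"gripper":0.0,"slide":[0.04,-0.03,0.03],"yaw":-0.15},{"gripper":0.0,"slide":[0.08,-0.06,0.06],"yaw":-0.3},{"gripper":0.0,"slide":[0.12,-0.09,0.07],"yaw":-0.45},{"gripper":0.0,"slide":[0.16,-0.12,0.07],"yaw":-0.6},{"gripper":0.0,"slide":[0.2,-0.15,0.07],"yaw":-0.75},{"gripper":0.0,"slide":[0.24,-0.18,0.07],"yaw":-0.9},{"gripper":0.0,"slide":[0.28,-0.21,0.07],"yaw":-1.05},{"gripper":0.0,"slide":[0.32,-0.25,0.07],"yaw":-1.2}])

```text
time_s: 1.1
ee_pos: [0.5017, 0.2684, 0.275]
eef_rot: [-3.141, 0.0, 1.602]
force: [1.1, 0.1, -0.1]
grip_width: 0.0171
```

Request:
arm_command(increments=[{"gripper":0.0,"slide":[0.0,-0.05,0.0],"yaw":-0.03},{"gripper":0.0,"slide":[0.0,-0.1,0.0],"yaw":-0.03},{"gripper":0.0,"slide":[0.0,-0.15,0.0],"yaw":-0.03},{"gripper":0.0,"slide":[0.0,-0.2,0.0],"yaw":-0.03},{"gripper":0.0,"slide":[0.0,-0.25,0.0],"yaw":-0.03},{"gripper":0.0,"slide":[0.0,-0.3,0.0],"yaw":-0.03},{"gripper":0.0,"slide":[0.0,-0.35,0.0],"yaw":-0.03},{"gripper":0.0,"slide":[0.0,-0.4,0.0],"yaw":-0.03}])

```text
time_s: 2.1
ee_pos: [0.5004, -0.1321, 0.2752]
eef_rot: [-3.141, -0.0, 1.577]
force: [0.7, 0.5, 1.0]
grip_width: 0.0003
```

Request:
arm_command(increments=[{"gripper":0.0,"slide":[0.0,-0.05,0.0],"yaw":0.0},{"gripper":0.0,"slide":[0.01,-0.1,-0.03],"yaw":0.0},{"gripper":0.0,"slide":[0.014,-0.15,-0.06],"yaw":0.0},{"gripper":0.0,"slide":[0.014,-0.174,-0.1],"yaw":0.0},{"gripper":0.0,"slide":[0.014,-0.174,-0.12],"yaw":0.0},{"gripper":0.0,"slide":[0.014,-0.174,-0.12],"yaw":0.0}])

```text
time_s: 2.85
ee_pos: [0.514, -0.3043, 0.1538]
eef_rot: [-3.139, -0.002, 1.576]
force: [0.7, 0.3, 0.7]
grip_width: 0.0009
```

Run:
```python
from h import *
c=grab('wrist','w1');b=grab('side','s1');a=grab('scene','a1')
o=readout.get_obs();print(o['time_s'],o['ee_pos'],o['eef_rot'],o['force'],o['grip_width'])
t=np.array(o['ee_pos']);print(proj(c,[t,(.516,-.306,.082)]))
w=c['color'];d=cv2.resize(b['color'][190:290,320:440],(360,300));e=cv2.resize(a['color'][170:270,160:280],(360,300))
cv2.imwrite('pics/v1.png',np.vstack([np.hstack([d,e]),cv2.resize(w,(480,300)) if 0 else np.pad(cv2.resize(w,(480,300)),((0,0),(0,240),(0,0)))])[:,:,::-1])
```

```text
3.0 [ 0.51518153 -0.30450118  0.15671527] [3.14025583e+00 9.00141962e-04 1.57723230e+00] [-0.55171078  0.0963566   0.88714624] 0.000802524251959364
[[321.39768798 247.45132567]
 [321.80537486 213.15692815]]
```

View pics/v1.png

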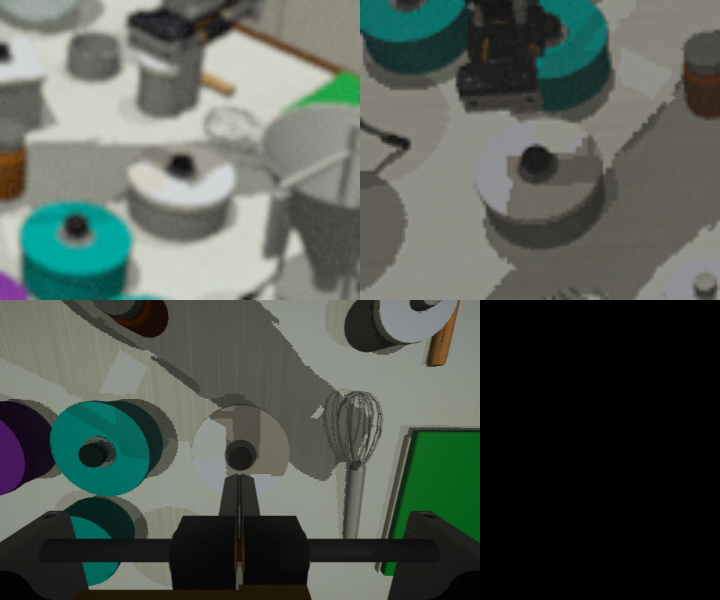

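The wrist view shows the button at about (320,208) with the steel body around it, in front of the shut fingers. The white-lidded body is the right target, not turquoise. I'll refine with a blob on the top plane.

Run:
```python
from m import *
c=load('w1'); print(np.sort(c['color'][195:220,308:335].max(2).ravel())[::80])
for th in(40,50,60):
  s,p=blob(c,(320,207),r=24,th=th);print(th,s,p,onplane(c,p,.081),onplane(c,(s[0]+s[2]/2-.5,s[1]+s[3]/2-.5),.081))
```

```text
[22 25 26 27 27 28 29 30 42]
40 [304 194  34  33 832] [320.421875   210.73918269] [ 0.51472889 -0.30401684  0.081     ] [ 0.51479588 -0.30330602  0.081     ]
50 [ 302  187   40   40 1266] [320.70774092 206.14533965] [ 0.51496205 -0.29961784  0.081     ] [ 0.51568459 -0.29995201  0.081     ]
60 [ 301  186   41   42 1330] [320.7406015  206.35639098] [ 0.5149932 -0.2998188  0.081    ] [ 0.51522995 -0.29995445  0.081     ]
```

Request:
arm_command(increments=[{"gripper":0.0,"slide":[0.0,0.0,-0.03]},{"gripper":0.0,"slide":[0.0,0.0,-0.05]},{"gripper":0.0,"slide":[0.0,0.0,-0.065]},{"gripper":0.0,"slide":[0.0,0.0,-0.072]},{"gripper":0.0,"slide":[0.0,0.0,-0.075]},{"gripper":0.0,"slide":[0.0,0.0,-0.078]},{"gripper":0.0,"slide":[0.0,0.0,-0.08]},{"gripper":0.0,"slide":[0.0,0.0,-0.08]}])

```text
invalid input
```

Request:
arm_command(increments=[{"gripper":0.0,"slide":[0.0,0.0,-0.03],"yaw":0.0},{"gripper":0.0,"slide":[0.0,0.0,-0.05],"yaw":0.0},{"gripper":0.0,"slide":[0.0,0.0,-0.065],"yaw":0.0},{"gripper":0.0,"slide":[0.0,0.0,-0.072],"yaw":0.0},{"gripper":0.0,"slide":[0.0,0.0,-0.075],"yaw":0.0},{"gripper":0.0,"slide":[0.0,0.0,-0.078],"yaw":0.0},{"gripper":0.0,"slide":[0.0,0.0,-0.08],"yaw":0.0},{"gripper":0.0,"slide":[0.0,0.0,-0.08],"yaw":0.0}])

```text
time_s: 4.0
ee_pos: [0.515, -0.3046, 0.0758]
eef_rot: [3.141, 0.0, 1.577]
force: [-0.4, 1.0, 2.0]
grip_width: 0.0005
```

Request:
arm_command(increments=[{"gripper":0.0,"slide":[0.0,0.0,-0.002],"yaw":0.0},{"gripper":0.0,"slide":[0.0,0.0,-0.004],"yaw":0.0},{"gripper":0.0,"slide":[0.0,0.0,-0.005],"yaw":0.0},{"gripper":0.0,"slide":[0.0,0.0,-0.005],"yaw":0.0}])

```text
time_s: 4.5
ee_pos: [0.5149, -0.3046, 0.0706]
eef_rot: [3.141, 0.0, 1.577]
force: [2.3, -0.4, 4.0]
grip_width: 0.0004
```

Request:
arm_command(increments=[{"gripper":0.0,"slide":[0.0,0.0,-0.001],"yaw":0.0},{"gripper":0.0,"slide":[0.0,0.0,-0.002],"yaw":0.0},{"gripper":0.0,"slide":[0.0,0.0,-0.002],"yaw":0.0}])

```text
time_s: 4.88
ee_pos: [0.5149, -0.3047, 0.0689]
eef_rot: [3.141, 0.0, 1.577]
force: [0.4, 1.4, 7.3]
grip_width: 0.0006
```

Run:
```python
from h import *
for i in range(4):
    grab('side','s2');o=readout.get_obs();print(o['time_s'],o['ee_pos'],o['force'])
```

```text
4.925 [ 0.51495402 -0.30467556  0.06898151] [1.01169028 1.52795475 8.76646783]
4.975 [ 0.51496331 -0.30466045  0.06897941] [1.06129693 0.86114628 8.09865239]
5.025 [ 0.51492949 -0.30465672  0.06896954] [0.12577489 1.71716938 7.75264406]
5.075 [ 0.51492857 -0.30464321  0.06897502] [0.58546406 1.52470256 8.53126122]
```

At 8 N the tip is 3.3 mm into the cap at z = 0.069, so the button is at its stop (0.072). Next is the square one.

Request:
arm_command(increments=[{"gripper":0.0,"slide":[0.0,0.0,0.02],"yaw":0.0},{"gripper":0.0,"slide":[0.0,0.0,0.06],"yaw":0.0},{"gripper":0.0,"slide":[0.0,0.02,0.11],"yaw":0.0},{"gripper":0.0,"slide":[0.0,0.07,0.13],"yaw":0.0},{"gripper":0.0,"slide":[-0.005,0.12,0.13],"yaw":0.0},{"gripper":0.0,"slide":[-0.01,0.17,0.13],"yaw":0.0},{"gripper":0.0,"slide":[-0.014,0.22,0.13],"yaw":0.0},{"gripper":0.0,"slide":[-0.014,0.27,0.13],"yaw":0.0}])

```text
time_s: 6.08
ee_pos: [0.4999, -0.0331, 0.1981]
eef_rot: [-3.14, 0.0, 1.577]
force: [0.1, -0.5, -0.4]
grip_width: 0.0005
```

Request:
arm_command(increments=[{"gripper":0.0,"slide":[0.0,0.034,-0.01],"yaw":0.0},{"gripper":0.0,"slide":[0.0,0.034,-0.01],"yaw":0.0},{"gripper":0.0,"slide":[0.0,0.034,-0.01],"yaw":0.0}])

```text
time_s: 6.45
ee_pos: [0.5006, -0.0012, 0.1884]
eef_rot: [-3.141, 0.0, 1.577]
force: [0.7, -0.7, -0.4]
grip_width: 0.0006
```

Run:
```python
from m import *
c=grab('wrist','w2');a=grab('scene','a2');b=grab('side','s2')
o=readout.get_obs();print(o['time_s'],o['ee_pos'],o['force'])
g=proj(c,[(.501,-.001,.114)])[0].astype(int);print(g)
for th in(40,50,60):
  s,p=blob(c,tuple(g),r=26,th=th);print(th,s,p,onplane(c,p,.114),onplane(c,(s[0]+s[2]/2-.5,s[1]+s[3]/2-.5),.114))
# low canister check
for t,cam in(('scene0',a),('side0',b)):
  c0=load(t);gg=(219,224) if t=='scene0' else (380,242)
  print(t,blob(c0,gg,th=50),blob(cam,gg,th=50))
e=cv2.resize(a['color'][190:260,180:260],(400,300),interpolation=2)
e0=cv2.resize(load('scene0')['color'][190:260,180:260],(400,300),interpolation=2)
cv2.imwrite('pics/v2.png',np.vstack([np.hstack([e0,e]),np.hstack([cv2.resize(c['color'],(400,250)),cv2.resize(b['color'],(400,250))])])[:,:,::-1])
```

```text
6.6 [ 0.50077606 -0.00153742  0.18853578] [-0.01951863 -1.18960554  0.23940567]
[319 210]
40 [300 185  39  40 952] [318.78886555 206.96008403] [0.50002894 0.00203913 0.114     ] [0.50021045 0.00439847 0.114     ]
50 [ 299  184   42   42 1294] [319.5942813  204.08809892] [0.50075094 0.00479485 0.114     ] [0.50066704 0.00440073 0.114     ]
60 [ 299  184   42   42 1354] [319.39734121 204.22599705] [0.50057188 0.00466219 0.114     ] [0.50066704 0.00440073 0.114     ]
scene0 (array([214, 219,  10,  10,  76]), array([218.38157895, 223.26315789])) (array([214, 221,  10,   8,  68]), array([218.61764706, 224.42647059]))
side0 (array([378, 243,   5,   4,  20]), array([380. , 244.5])) (array([377, 245,   6,   3,  15]), array([379.93333333, 245.93333333]))
```

View pics/v2.png

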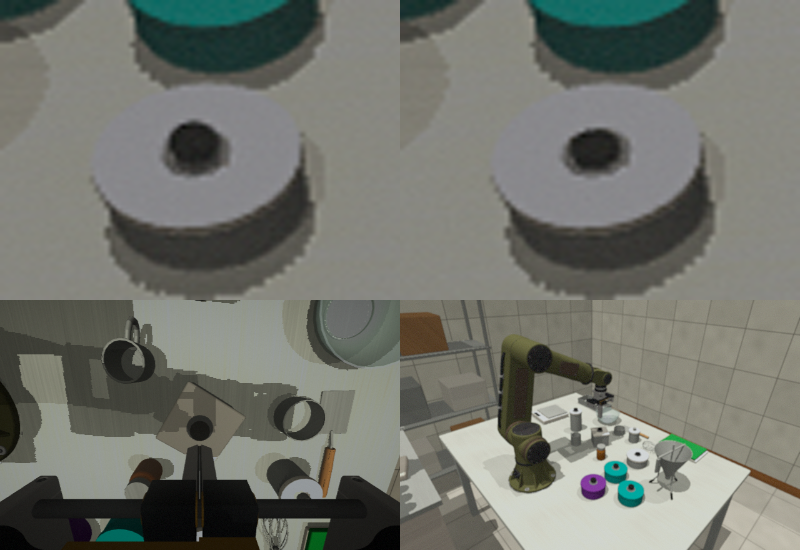

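The low button is now visibly lower, and its canister has not moved. The wrist view shows the square button at (319,206), centred near (0.5005, 0.002).

Request:
arm_command(increments=[{"gripper":0.0,"slide":[0.0,0.002,-0.03],"yaw":0.0},{"gripper":0.0,"slide":[0.0,0.002,-0.055],"yaw":0.0},{"gripper":0.0,"slide":[0.0,0.002,-0.068],"yaw":0.0},{"gripper":0.0,"slide":[0.0,0.002,-0.072],"yaw":0.0},{"gripper":0.0,"slide":[0.0,0.002,-0.075],"yaw":0.0},{"gripper":0.0,"slide":[0.0,0.002,-0.078],"yaw":0.0},{"gripper":0.0,"slide":[0.0,0.002,-0.081],"yaw":0.0},{"gripper":0.0,"slide":[0.0,0.002,-0.083],"yaw":0.0}])

```text
time_s: 7.6
ee_pos: [0.501, 0.0013, 0.1056]
eef_rot: [3.141, 0.0, 1.577]
force: [0.3, -1.4, 3.4]
grip_width: 0.0004
```

Request:
arm_command(increments=[{"gripper":0.0,"slide":[0.0,0.0,-0.002],"yaw":0.0},{"gripper":0.0,"slide":[0.0,0.0,-0.004],"yaw":0.0},{"gripper":0.0,"slide":[0.0,0.0,-0.004],"yaw":0.0},{"gripper":0.0,"slide":[0.0,0.0,-0.004],"yaw":0.0}])

```text
time_s: 8.1
ee_pos: [0.501, 0.0014, 0.1019]
eef_rot: [3.141, 0.0, 1.577]
force: [-1.1, -1.9, 7.6]
grip_width: 0.0005
```

Run:
```python
from h import *
for i in range(3):
    grab('side','s3');o=readout.get_obs();print(o['time_s'],o['ee_pos'],o['force'])
```

```text
8.15 [0.50104169 0.00139011 0.10193317] [-0.64531534 -2.46272259  7.90484318]
8.2 [0.50102646 0.00138543 0.10192962] [-0.44243443 -2.30861186  7.46765321]
8.25 [0.5010908  0.00138493 0.1019793 ] [-0.25081352 -1.98589654  8.0058086 ]
```

The square one is at its stop as well (8 N, 3 mm squeeze). Next is the tall one.

Request:
arm_command(increments=[{"gripper":0.0,"slide":[0.0,0.0,0.02],"yaw":0.0},{"gripper":0.0,"slide":[0.0,0.0,0.07],"yaw":0.0},{"gripper":0.0,"slide":[0.0,0.0,0.12],"yaw":0.0},{"gripper":0.0,"slide":[0.0,0.04,0.14],"yaw":0.0},{"gripper":0.0,"slide":[0.0,0.09,0.14],"yaw":0.0},{"gripper":0.0,"slide":[0.0,0.14,0.14],"yaw":0.0},{"gripper":0.0,"slide":[0.0,0.19,0.14],"yaw":0.0},{"gripper":0.0,"slide":[0.0,0.24,0.14],"yaw":0.0}])

```text
time_s: 9.25
ee_pos: [0.5002, 0.2433, 0.241]
eef_rot: [-3.141, -0.0, 1.577]
force: [0.9, -0.6, -0.4]
grip_width: 0.0005
```

Request:
arm_command(increments=[{"gripper":0.0,"slide":[0.0,0.001,0.0],"yaw":0.0},{"gripper":0.0,"slide":[0.0,0.001,0.0],"yaw":0.0}])

```text
time_s: 9.5
ee_pos: [0.5005, 0.2422, 0.241]
eef_rot: [-3.141, 0.0, 1.577]
force: [0.6, -0.3, 0.7]
grip_width: 0.0003
```

Run:
```python
from m import *
c=grab('wrist','w3');a=grab('scene','a3')
o=readout.get_obs();print(o['time_s'],o['ee_pos'],o['force'])
g=proj(c,[(.501,.243,.169)])[0].astype(int);print(g)
for th in(40,50,60):
  s,p=blob(c,tuple(g),r=26,th=th);print(th,s,p,onplane(c,p,.169),onplane(c,(s[0]+s[2]/2-.5,s[1]+s[3]/2-.5),.169))
f=lambda i:cv2.resize(i['color'][165:265,270:430],(400,250),interpolation=2)
cv2.imwrite('pics/v3.png',np.vstack([np.hstack([f(load('scene0')),f(a)]),np.hstack([cv2.resize(c['color'],(400,250)),cv2.resize(c['color'][140:265,220:420],(400,250))])])[:,:,::-1])
```

```text
9.6 [0.50079462 0.24148861 0.24135573] [0.16816645 0.05690505 0.23263418]
[320 210]
40 [ 300  184   41   40 1218] [320.44252874 203.26026273] [0.50133079 0.24966833 0.169     ] [0.50093246 0.24943956 0.169     ]
50 [ 299  184   43   40 1342] [319.91579732 203.0171386 ] [0.50085346 0.24989535 0.169     ] [0.50093246 0.24943956 0.169     ]
60 [ 298  184   44   40 1376] [319.92223837 203.05668605] [0.50085952 0.24985803 0.169     ] [0.50048063 0.24943706 0.169     ]
```

View pics/v3.png

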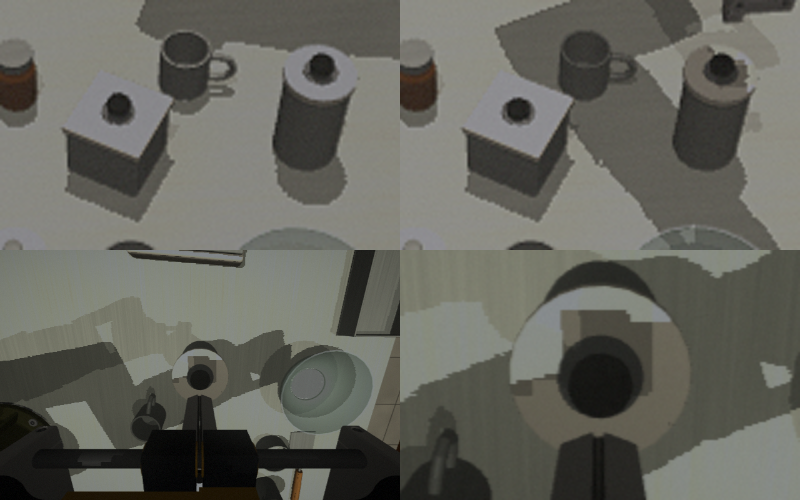

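The square button is down and its canister has not moved. In the wrist view the tall button's top disc is centred near (319.5,207), which gives y ≈ 0.245, so I shift by +3 mm.

Request:
arm_command(increments=[{"gripper":0.0,"slide":[0.0,0.003,-0.03],"yaw":0.0},{"gripper":0.0,"slide":[0.0,0.003,-0.055],"yaw":0.0},{"gripper":0.0,"slide":[0.0,0.003,-0.066],"yaw":0.0},{"gripper":0.0,"slide":[0.0,0.003,-0.07],"yaw":0.0},{"gripper":0.0,"slide":[0.0,0.003,-0.073],"yaw":0.0},{"gripper":0.0,"slide":[0.0,0.003,-0.076],"yaw":0.0},{"gripper":0.0,"slide":[0.0,0.003,-0.079],"yaw":0.0},{"gripper":0.0,"slide":[0.0,0.003,-0.081],"yaw":0.0}])

```text
time_s: 10.6
ee_pos: [0.501, 0.2455, 0.1606]
eef_rot: [3.141, -0.0, 1.577]
force: [1.6, -0.1, 3.9]
grip_width: 0.0005
```

Request:
arm_command(increments=[{"gripper":0.0,"slide":[0.0,0.0,-0.002],"yaw":0.0},{"gripper":0.0,"slide":[0.0,0.0,-0.004],"yaw":0.0},{"gripper":0.0,"slide":[0.0,0.0,-0.004],"yaw":0.0},{"gripper":0.0,"slide":[0.0,0.0,-0.004],"yaw":0.0}])

```text
time_s: 11.1
ee_pos: [0.5011, 0.2455, 0.1571]
eef_rot: [3.14, -0.0, 1.577]
force: [0.5, -1.4, 7.9]
grip_width: 0.001
```

Run:
```python
from h import *
for i in range(3):
    grab('side','s4');o=readout.get_obs();print(o['time_s'],o['ee_pos'],o['force'])
```

```text
11.15 [0.50106616 0.2454986  0.15708326] [-4.51763475e-03 -1.71220625e+00  8.14198346e+00]
11.2 [0.5010715  0.24548293 0.15707828] [ 0.49015493 -2.64166918  7.57212569]
11.25 [0.50106188 0.24548553 0.1570878 ] [ 0.42319355 -1.37380041  7.4826721 ]
```

The tall one is also at its stop. I'll lift clear and check.

Request:
arm_command(increments=[{"gripper":0.0,"slide":[0.0,0.0,0.02],"yaw":0.0},{"gripper":0.0,"slide":[0.0,0.0,0.07],"yaw":0.0},{"gripper":0.0,"slide":[0.0,0.0,0.12],"yaw":0.0},{"gripper":0.0,"slide":[-0.04,0.03,0.13],"yaw":0.0},{"gripper":0.0,"slide":[-0.08,0.06,0.13],"yaw":0.0},{"gripper":0.0,"slide":[-0.12,0.1,0.13],"yaw":0.0},{"gripper":0.0,"slide":[-0.12,0.1,0.13],"yaw":0.0},{"gripper":0.0,"slide":[-0.12,0.1,0.13],"yaw":0.0}])

```text
time_s: 12.25
ee_pos: [0.3807, 0.3453, 0.2861]
eef_rot: [-3.141, 0.0, 1.577]
force: [0.7, -0.2, -0.0]
grip_width: 0.0002
```

Run:
```python
from m import *
a=grab('scene','a5');b=grab('side','s5');o=readout.get_obs();print(o['time_s'],o['ee_pos'],o['force'])
a0,b0=load('scene0'),load('side0')
for k,(g1,g2) in S.items():
    p=[blob(x,g)[1] for x,g in((a0,g1),(a,g1),(b0,g2),(b,g2))]
    print(k,(p[1]-p[0]).round(1),(p[3]-p[2]).round(1))
f=lambda i:cv2.resize(i['color'][150:350,90:530],(790,296),interpolation=1)
cv2.imwrite('pics/v5.png',np.vstack([f(a0),f(a)])[:,:,::-1])
```

```text
12.35 [0.38134065 0.34481684 0.28615909] [-0.42590872  0.38064514 -0.24527532]
low [0.2 1.1] [0.  1.5]
square [-0.1  1.2] [0.  1.4]
tall [0.  0.9] [0. 1.]
```

View pics/v5.png

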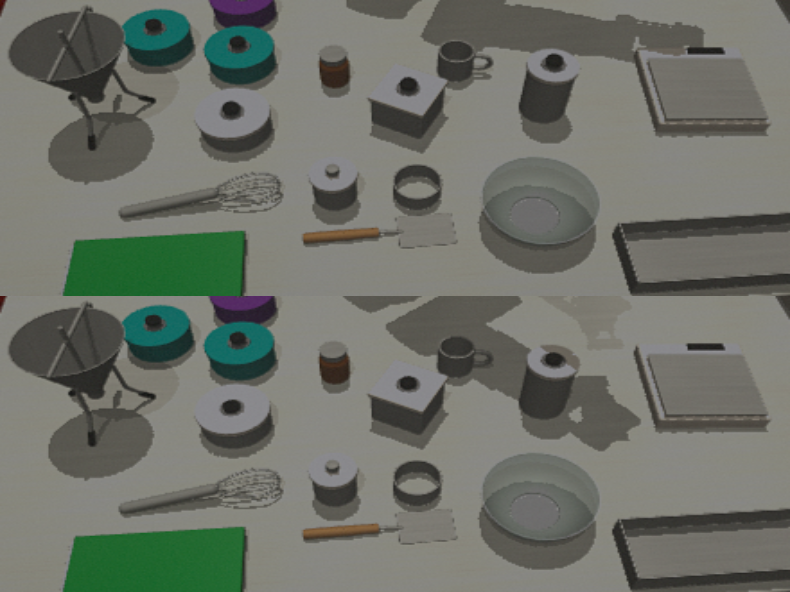

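Before and after, everything stands in the same place. All three buttons are lower and the arm is clear.

```bash
python3 -c "
from h import *
print(job.hand_in())"
```

```text
the job is handed in; nothing more can be done
None
```

I pressed all three vent buttons down with the shut fingertips, in the order asked: low round, then square, then tall round. I handed the job in at about 12.4 s of the 50 s allowed.

- **At the stop:** I held each button at about 8 N. The friction is only about 3 N. The fingertip ended about 3 mm below the height of a fully closed button, which matches the rubber cap being squeezed against its stop.
- **Last pictures:** All three buttons sit lower than before. By eye, the canisters, the look-alikes and the other things stand where they were. The arm was clear, with no contact force.
- **Disagreements:** The wrist camera put the button centres 2 to 6 mm off in y from the two-camera estimate, so I pressed in between, well within the 30 mm discs. The dark spots moved down only 1 to 1.5 px in the pictures. That is too coarse to measure the full 10 mm, so "fully closed" rests on the force and height readings.
- **Refused calls:** Two move calls were refused because I left out the yaw value. Nothing moved.

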